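Register a tube rack in the corner nest

ROBOT

A 6-joint arm with a two-finger parallel gripper is mounted at the origin on a cart in front of the work surface, level with it; the furniture and walls round the work are solid. World frame = base frame: x ahead of the robot, y to its left, z up, the work surface at z = 0. Lengths are in m, angles in degrees, forces in N, time in s.
With the tool pointing down it reaches from about 0.4 to 0.825 m from the base axis. Payload 7 kg.
Tool frame: the origin (TCP) lies on the centre line of the jaws, within the pads' length; the fingertips stand 19 mm ahead of it and the grasp point (between the pads) is the TCP (r.tip_extent is the distance from the TCP to the fingertips, in m); z points along the fingers, y is the line along which they close (so a half turn about z gives the same grasp; the last joint's range is limited). The gripper opens to 88 mm and grips with 3 to 60 N. Pads are 19 mm wide; open, the fingers measure 130 mm over their backs; the gripper's body (78 mm by 193 mm) begins 47 mm behind the grasp point.
Start: joints at [87.095, 20.546, 0.682, 0, -70.136, -16.507], TCP at [0.224, 0.637, 0.246] pointing down, gripper open.
Joint ranges: [-176.03, 176.03], [-82.01, 121.73], [-58.28, 71.71], [-173.87, 95.51], [-174.79, -0.11], [-173.66, 173.66]. Speed limits (degrees/s): [136.94, 136.94, 172.46, 180, 180, 180].

INTERFACE

Orientations are given as [roll, pitch, yaw] about the fixed x, y, z axes, in that order (R = Rz(yaw) Ry(pitch) Rx(roll)).
In Python, from plant import r gives the robot as it stands. The module is installed in compiled form; this text tells all that it offers.
- The arm moves only by the tool jog_arm, never from a script. Its argument "deltas" is a list that holds one entry, the list of rows, each a list of 5 numbers: the opening, from -1 (shut) to 1 (fully open), then the shift along the world's x, y, z in cm, then the turn about the world's z in rad. In form: [[[claw, dx, dy, dz, turn], ...]]. A call has 1 to 8 rows; each row shifts and turns the commanded pose from where the row before left it; what a row does not reach is not made up. A row lasts 1/8 s, in which the tool goes at most 62.5 mm and 10.7 degrees, less where a joint would pass 70% of its speed; a pose out of reach is approached as far as the arm can. A call with a gripper value outside its range is refused whole. The fingers move at their own pace and stop on an object; "force" is the grip in N (left out, the last holds). Time passes only in rows, so rows that do not move let the fingers close. It gives the time, the measured TCP pose, the force, the opening and the grip force at its end, in the units of the state.
- r.get_state(): the state, without advancing time (a new reading comes with each control period).
- r.capture(name): name is "side" or "top"; returns the picture (400x640x3 uint8, blue, green, red); there is no depth.
- r.camera_info(name): a dict with "fx", "fy", "cx", "cy" (pixels), "view" (4x4, takes a point from world to camera coordinates). Camera axes: x right, y up, looking along -z (the intrinsics and any distortion apply to the point x, -y, -z); pixel columns grow to the right and rows downward; lengths in m; the calibration is good to about 2 mm. A picture is of the moment at which its call begins. camera_info takes no time and is no camera call.
- r.close_job(): hands the job in; it is judged then, once.
The state is a dict: "time_s": time; "joints": joint angles; "qd": joint speeds; "joint_torque": joint torques, N m; "tcp_pos": TCP position; "eef_rot": TCP orientation; "contact_force": force on the tool from outside, world axes, zero at the start; "moment": the same for the moment, N m; "gripper_width": finger opening in m; "gripper_force": force on a finger pad.
Only numpy, scipy, OpenCV 4.12 (cv2) and the standard library are available. Lean on these libraries where they do the work, as an engineer would, in place of code of your own. Each camera call takes 0.05 s, during which the arm holds its last target. There are 200 camera calls.

TASK

Lift the tube rack that stands on the worktop and set it flat on the metal corner nest, with its long side along the long fence, and push it fully home into the corner so that it bears on both fences at once. Keep it upright on the way so no tube spills, leave the other things alone, and finish while still holding it firmly pressed against both fences (it is about to be clamped): do not let go.

Things in the scene. Friction and masses are not known exactly. Their poses are not given: they have to be found in the camera images.
- tube_rack: Loose moulded tube rack, a box 56 (its x) x 82 (its y) x 46 mm high with a grid of holes on top and three small capped tubes held fast in it whose caps reach 52 mm above the underside; about 0.15 kg. Origin: centre of its underside; z up. The same shape after half a turn. Grip it across its 56 mm width; the walls are plain and parallel up to 44 mm.
- nest: Metal corner nest, fixed to the worktop: a flat plate 130 (its x) x 150 (its y) x 8 mm. Origin: centre of its underside, z up. It bears two fences, the long one on its +x side, the short one on its +y side; the -x and -y sides are open. All is smooth (friction about 0.25). The fences are 14 mm high (tops 22 mm above the nest's underside): hold the rack above them.
- long_fence: Long fence of the nest, a fixed bar 10 (x) x 90 (y) x 14 mm along the nest's y. Origin: centre of its underside, at x = 50, y = 2, z = 8 mm in the nest's frame; its inner face, which the rack's 82 mm side must touch, is at nest x = 45 mm. Same axes as the nest.
- short_fence: Short fence of the nest, a fixed bar 70 (x) x 10 (y) x 14 mm along the nest's x. Origin: centre of its underside, at x = 2, y = 60, z = 8 mm in the nest's frame; its inner face, which the rack's 56 mm side must touch, is at nest y = 55 mm. Same axes as the nest.
- corner (a point): The point on the plate's upper surface where the planes of the two fences' inner faces meet (nest x = 45, y = 55, z = 8 mm); the fences themselves leave a small gap there. With the rack home, its origin is 28 mm to -x and 41 mm to -y of this point in the nest's frame (nest x = 17, y = 14, z = 8 mm).
- bottle: Bystander: loose bottle 68 mm in diameter, 125 mm high, standing. Origin: centre of its underside.
- pcr_rack: Bystander: low PCR rack 124 (x) x 84 (y) x 23 mm. Origin: centre of its underside.
- petri: Bystander: petri dish 63 mm in diameter, 16 mm high. Origin: centre of its underside.
- tweezers: Bystander: forceps lying on the worktop, 13 (x) x 122 (y) x 8 mm. Origin: centre of its underside.
Not all that is in view belongs to the job. Of the things shaped like the nest, the metal one is meant.

How it is judged:
By the outcome, as a careful person would: the job done as asked, in the order asked, and still so for the second after the job is handed in, while the arm keeps its last pose, push and grip.
It also fails if it takes over 58 s, if anything falls off the work surface, if the arm or the gripper's body presses on something with over 40 N, if the wrist force passes 120 N, or if a joint passes its speed limit or range.

## Working session

There is one attempt and no reset: what is moved stays moved. The work goes in short steps, Python scripts to look and compute and a tool call to move; the robot and the scene stay as the last step left them, time stands still between calls to the robot, and variables do not carry over. Pictures are saved under pics/ and viewed, at most 10 in all, crops included, and the job is handed in when it is done.

Besides the shell and the picture viewer there is one more tool, called as name(argument=value, ...) on one line, values as JSON. jog_arm: Moves the arm, as the interface text tells. Its arguments: {"type":"object","properties":{"deltas":{"type":"array"},"force":{"type":"number"}},"required":["deltas"]}

```bash
mkdir -p pics
cat > h.py <<'E'
import numpy as np,cv2
from plant import r
def ray(name,px):
    c=r.camera_info(name);V=np.array(c["view"]);R=V[:3,:3];t=V[:3,3]
    d=np.array([[ (p[0]-c["cx"])/c["fx"], -(p[1]-c["cy"])/c["fy"],-1] for p in np.atleast_2d(px)])
    return -R.T@t, d@R
def onz(name,px,z):
    o,d=ray(name,px); return o+d*((z-o[2])/d[:,2])[:,None]
def proj(name,P):
    c=r.camera_info(name);V=np.array(c["view"]);p=np.atleast_2d(P)@V[:3,:3].T+V[:3,3]
    return np.c_[c["cx"]+c["fx"]*p[:,0]/-p[:,2], c["cy"]-c["fy"]*p[:,1]/-p[:,2]]
E
python3 - <<'E'
from h import *
for n in("top","side"):
    cv2.imwrite(f"pics/{n}0.png",r.capture(n)); c=r.camera_info(n); print(n,{k:c[k] for k in c if k!="view"}); print(ray(n,[c["cx"],c["cy"]]))
print(r.get_state())
E
```

```text
top {'fx': 461.64123315172804, 'fy': 461.64123315172804, 'cx': 324.16602052063575, 'cy': 192.5174184781367}
(array([0.33798778, 0.07901073, 1.38601945]), array([[ 0.18788569,  0.00383558, -0.98218341]]))
side {'fx': 436.7537653771801, 'fy': 436.7537653771801, 'cx': 317.6493201540495, 'cy': 192.19237013610064}
(array([-0.00747002, -0.81310405,  0.5101733 ]), array([[ 0.50345962,  0.77161605, -0.38876354]]))
{'time_s': 0.1, 'joints': array([ 8.70939505e+01,  2.05876494e+01,  6.38811313e-01, -1.77366021e-02,
       -7.01361838e+01, -1.65052551e+01]), 'qd': array([ 0.03855137, -0.08117383,  0.1267007 ,  0.03527544,  0.04549152,
       -0.08017861]), 'joint_torque': array([-3.12265642e-03, -5.84164524e+01,  2.93751258e+01,  7.01561540e+00,
        1.01172575e-02, -5.90204877e-05]), 'tcp_pos': array([0.22423946, 0.63622602, 0.24471116]), 'eef_rot': array([ 1.79913744e+02, -8.16987520e-03, -1.94173374e+01]), 'contact_force': array([ 0.40396968,  0.02623444, -0.73152952]), 'moment': array([-0.00117717,  0.00967846,  0.05154705]), 'gripper_force': 0.0, 'gripper_width': 0.08749041976722755}
```

View pics/top0.png

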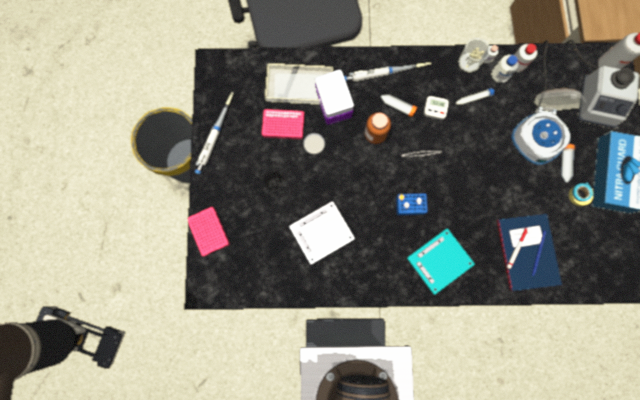

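View pics/side0.png

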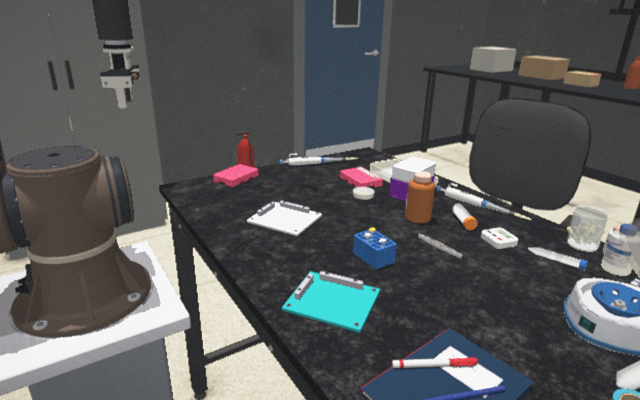

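Top view: the blue tube rack is at (412,203). There are two nest-shaped things, the pale grey one at (322,232) and the cyan one at (440,261). The pale one looks metallic and the cyan looks like coloured plastic; I'll confirm that in one enlarged crop.

Run:
```python
from h import *
t=r.capture("top"); s=r.capture("side")
cv2.imwrite("pics/t.png",t);cv2.imwrite("pics/s.png",s)
a=cv2.resize(t[180:300,280:480],None,fx=4,fy=4,interpolation=cv2.INTER_CUBIC)[:,:]
b=cv2.resize(s[195:330,240:400],None,fx=4,fy=4,interpolation=cv2.INTER_CUBIC)
b=cv2.resize(s[190:330,240:400],(0,0),fx=3,fy=3,interpolation=cv2.INTER_CUBIC)
cv2.imwrite("pics/c1.png",a); cv2.imwrite("pics/c2.png",b)
hsv=cv2.cvtColor(t,cv2.COLOR_BGR2HSV)
def blob(m,seed):
    m=cv2.morphologyEx(m,cv2.MORPH_CLOSE,np.ones((5,5),np.uint8)); 
    n,l=cv2.connectedComponents(m); k=l[seed[1],seed[0]]; q=(l==k).astype(np.uint8)
    c=max(cv2.findContours(q,cv2.RETR_EXTERNAL,cv2.CHAIN_APPROX_NONE)[0],key=cv2.contourArea); return c
for nm,m,seed,z in(("white",cv2.inRange(hsv,(0,0,110),(180,60,255)),(322,238),.008),("cyan",cv2.inRange(hsv,(80,100,90),(95,255,255)),(440,265),.008),("rack",cv2.inRange(hsv,(98,90,60),(125,255,255)),(412,210),.046)):
    c=blob(m,seed)
    P=onz("top",c[:,0,:].astype(float),z)[:,:2]
    rc=cv2.minAreaRect((P*1000).astype(np.float32)); print(nm,rc,cv2.contourArea(c))
    for z2 in(0.,.022):
        P=onz("top",c[:,0,:].astype(float),z2)[:,:2];print('  z',z2,cv2.minAreaRect((P*1000).astype(np.float32)))
```

```text
white ((481.4753723144531, 93.9866943359375), (136.33779907226562, 156.6055450439453), 29.553224563598633) 2293.0
  z 0.0 ((482.308349609375, 94.0736312866211), (137.1293182373047, 157.5146942138672), 29.55326271057129)
  z 0.022 ((480.0176696777344, 93.83454895019531), (134.95266723632812, 155.01454162597656), 29.553192138671875)
cyan ((392.2063903808594, -256.3128356933594), (135.36880493164062, 156.0556182861328), 34.66526412963867) 2371.0
  z 0.0 ((392.5211486816406, -258.2595520019531), (136.1546630859375, 156.96163940429688), 34.66524124145508)
  z 0.022 ((391.6555480957031, -252.9060516357422), (133.9935302734375, 154.47021484375), 34.66525650024414)
rack ((556.5499877929688, -172.07728576660156), (92.71942138671875, 65.50382232666016), 89.20240020751953) 604.0
  z 0.0 ((564.052734375, -180.69654846191406), (95.90228271484375, 67.75243377685547), 89.202392578125)
  z 0.022 ((560.4644775390625, -176.57431030273438), (94.38007354736328, 66.6769790649414), 89.20243072509766)
```

View pics/c1.png

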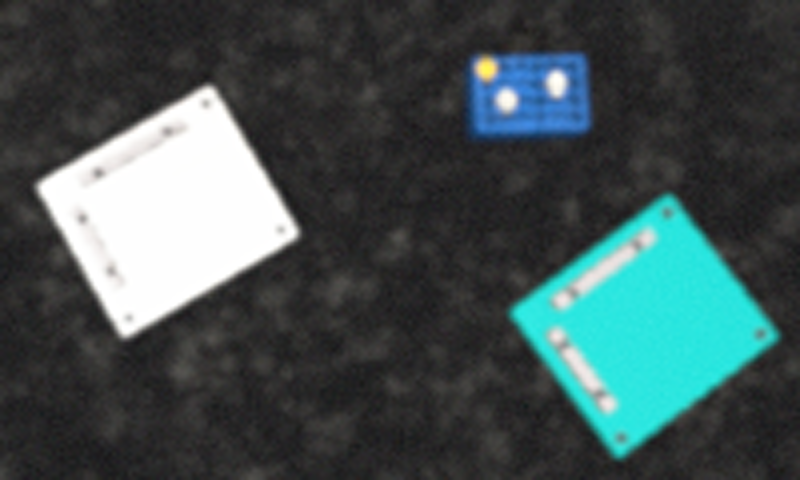

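View pics/c2.png

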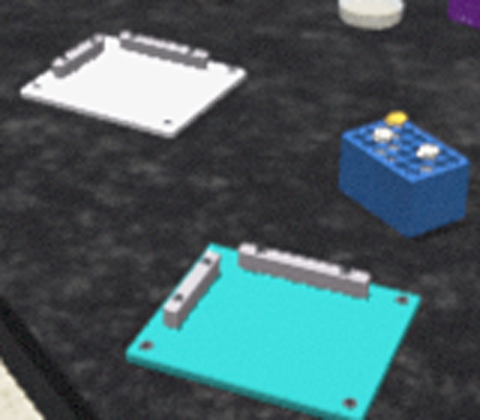

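Crop: the pale plate has light grey metal fences, the upper one (about (137,150)) long and the left one (about (97,245)) short. The other plate is cyan plastic, so the pale metal nest is the target (centre ≈ (481,94) mm, yaw ≈ 29.5°). The blue rack is at ≈ (560,-176) mm, with its long side along world y.

jog_arm(deltas=[[[1,2.1,-5.1,0,-0.156],[1,2.1,-5.1,0,-0.156],[1,2.1,-5.1,0,-0.156],[1,2.1,-5.1,0,-0.156],[1,2.1,-5.1,0,-0.156],[1,2.1,-5.1,0,-0.156],[1,2.1,-5.1,0,-0.156],[1,2.1,-5.1,0,-0.156]]], force=25)

```text
time_s: 1.2
tcp_pos: [0.3926, 0.2269, 0.2458]
eef_rot: [-180.0, 0.0, -91.2]
contact_force: [1.3, -0.3, -0.2]
gripper_width: 0.0881
gripper_force: 0.0
```

Run:
```python
from h import *
# side/top comparison: project rack & nest models at the estimates, compare with masks' extents
t=cv2.imread("pics/t.png");s=cv2.imread("pics/s.png")
def box(cx,cy,yaw,w,l,z0,z1):
    a=np.radians(yaw);R=np.array([[np.cos(a),-np.sin(a)],[np.sin(a),np.cos(a)]])
    return np.array([[*(R@[i*w/2,j*l/2]+[cx,cy]),z] for z in(z0,z1) for i,j in((-1,-1),(1,-1),(1,1),(-1,1))])
for n,im in(("top",t),("side",s)):
    for b,col in((box(.560,-.1764,-.8,.056,.082,0,.046),(0,0,255)),(box(.4815,.094,29.55,.13,.15,0,.008),(0,0,255))):
        p=proj(n,b); h=cv2.convexHull(p.astype(np.float32))[:,0]
        print(n,p[4:].round(1).tolist())
        hsv=cv2.cvtColor(im,cv2.COLOR_BGR2HSV)
        m=cv2.inRange(hsv,(98,90,60),(125,255,255)) if b[4,2]>.03 else cv2.inRange(hsv,(0,0,150),(180,50,255))
        x0,y0=(h.min(0)-8).astype(int);x1,y1=(h.max(0)+8).astype(int)
        ys,xs=np.nonzero(m[y0:y1,x0:x1]); print("  hull",h.min(0).round(1),h.max(0).round(1),"mask",xs.min()+x0,ys.min()+y0,xs.max()+x0,ys.max()+y0)
A=cv2.resize(s[215:275,340:410],None,fx=6,fy=6,interpolation=cv2.INTER_CUBIC)
print(r.get_state()["tcp_pos"],r.get_state()["eef_rot"],r.get_state()["time_s"])
```

```text
top [[427.3, 212.2], [426.6, 193.4], [398.7, 193.4], [399.3, 212.2]]
  hull [396.4 193.4] [427.3 214.4] mask 396 193 427 215
top [[354.2, 238.1], [332.1, 201.0], [288.9, 225.9], [310.6, 263.8]]
  hull [288.9 201. ] [354.2 263.9] mask 289 202 354 263
side [[376.7, 250.4], [397.1, 243.7], [373.2, 228.3], [353.5, 234.1]]
  hull [352.5 228.3] [397.1 269.2] mask 353 230 396 269
side [[296.5, 232.9], [321.1, 212.7], [273.7, 201.2], [245.9, 219.1]]
  hull [245.9 201.2] [321.1 235.8] mask 247 201 321 234
[0.39261784 0.22690052 0.24577139] [-1.79978973e+02  2.83635347e-02 -9.11831405e+01] 1.2
```

jog_arm(deltas=[[[1,2.1,-5.04,-0.5,0],[1,2.1,-5.04,-1,0],[1,2.1,-5.04,-1,0],[1,2.1,-5.04,-1,0],[1,2.1,-5.04,-1,0],[1,2.1,-5.04,-1,0],[1,2.1,-5.04,-1,0],[1,2.04,-5.04,-0.5,0]]])

```text
time_s: 2.2
tcp_pos: [0.56, -0.1764, 0.1749]
eef_rot: [180.0, 0.0, -90.9]
contact_force: [1.0, 0.8, 0.6]
gripper_width: 0.0877
gripper_force: 0.0
```

jog_arm(deltas=[[[1,0,0,-3,0],[1,0,0,-3,0],[1,0,0,0,0]]])

```text
time_s: 2.58
tcp_pos: [0.5579, -0.1748, 0.1133]
eef_rot: [179.7, 0.0, -91.0]
contact_force: [-0.7, -0.2, 0.1]
gripper_width: 0.0872
gripper_force: 0.0
```

Run:
```python
from h import *
s=r.capture("side");t=r.capture("top")
a=cv2.resize(s[140:290,300:450],None,fx=3,fy=3,interpolation=cv2.INTER_CUBIC)
b=cv2.resize(t[160:250,370:460],(450,450),interpolation=cv2.INTER_CUBIC)
cv2.imwrite("pics/d1.png",a)
print(r.get_state()["tcp_pos"])
```

```text
[ 0.56014875 -0.1746503   0.11626937]
```

View pics/d1.png

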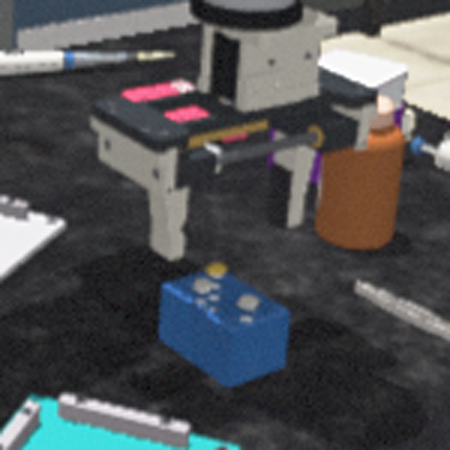

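The gripper sits squarely above the rack (crop about (225,320)), with one finger on each side along x. Nothing is in the way, so I'll descend and grip.

jog_arm(deltas=[[[1,0,0,-2.5,0],[1,0,0,-2.5,0],[1,0,0,-1.8,0],[1,0,0,-1.0,0],[1,0,0,0,0],[-1,0,0,0,0],[-1,0,0,0,0],[-1,0,0,0,0]]], force=30)

```text
time_s: 3.68
tcp_pos: [0.56, -0.1746, 0.0381]
eef_rot: [-179.9, -0.0, -90.9]
contact_force: [0.4, 0.2, 0.4]
gripper_width: 0.0636
gripper_force: 0.0
```

jog_arm(deltas=[[[-1,0,0,0,0],[-1,0,0,0,0],[-1,0,0,0,0],[-1,0,0,0,0]]])

```text
time_s: 4.18
tcp_pos: [0.5598, -0.1746, 0.0378]
eef_rot: [-180.0, -0.0, -90.9]
contact_force: [-1.7, 1.2, 4.8]
gripper_width: 0.0557
gripper_force: 29.9
```

jog_arm(deltas=[[[-1,0,0,0.7,0],[-1,0,0,1.5,0],[-1,0,0,2,0],[-1,0,0,2,0],[-1,0,0,1.2,0],[-1,0,0,0.6,0],[-1,0,0,0,0],[-1,0,0,0,0]]])

```text
time_s: 5.18
tcp_pos: [0.5593, -0.1745, 0.1168]
eef_rot: [179.9, 0.0, -90.9]
contact_force: [0.2, -0.4, -1.6]
gripper_width: 0.0558
gripper_force: 29.8
```

jog_arm(deltas=[[[-1,-0.5,1.7,0,0.033],[-1,-0.9,3.4,0,0.066],[-1,-1.2,4.4,0,0.087],[-1,-1.2,4.4,0,0.087],[-1,-1.2,4.4,0,0.087],[-1,-1.2,4.4,0,0.087],[-1,-0.8,3,0,0.056],[-1,-0.5,1.7,0,0.028]]])

```text
time_s: 6.18
tcp_pos: [0.4838, 0.1011, 0.1174]
eef_rot: [180.0, 0.0, -60.3]
contact_force: [0.2, 0.8, -2.1]
gripper_width: 0.0558
gripper_force: 29.8
```

jog_arm(deltas=[[[-1,0,0,-1,0],[-1,0,0,-1.5,0],[-1,0,0,-1,0],[-1,0,0,0,0],[-1,0,0,0,0]]])

```text
time_s: 6.8
tcp_pos: [0.485, 0.0991, 0.0827]
eef_rot: [-180.0, -0.0, -60.5]
contact_force: [0.6, 0.4, -0.6]
gripper_width: 0.056
gripper_force: 29.8
```

Run:
```python
from h import *
s=r.capture("side");t=r.capture("top")
a=cv2.resize(s[110:260,210:360],None,fx=4,fy=4,interpolation=cv2.INTER_CUBIC)
cv2.imwrite("pics/e1.png",a);cv2.imwrite("pics/s2.png",s);cv2.imwrite("pics/t2.png",t)
st=r.get_state();print(st["tcp_pos"],st["eef_rot"],st["contact_force"],st["moment"],st["gripper_force"])
```

```text
[0.48512283 0.09937582 0.08298137] [-1.79953228e+02 -2.32996129e-03 -6.05076495e+01] [-0.09880107  0.0142389  -1.50608574] [ 0.02673951 -0.0386434  -0.01409119] 29.84776091761887
```

View pics/e1.png

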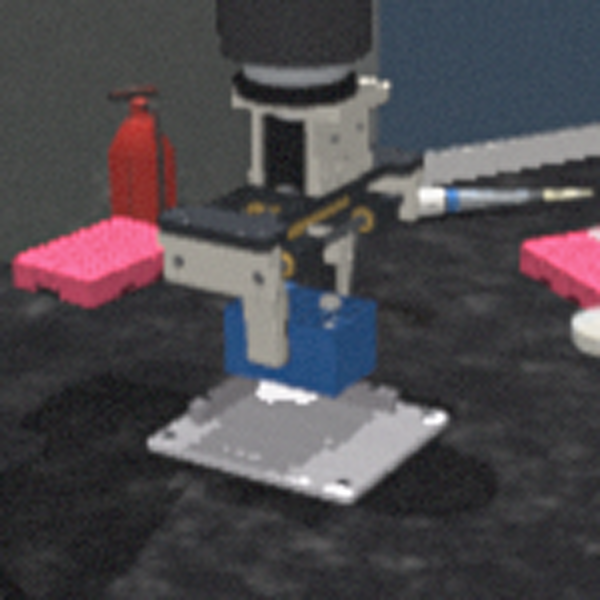

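The rack (crop about (300,340)) is held level above the metal nest, inside the corner and short of both fences. I'll lower it onto the plate.

jog_arm(deltas=[[[-1,0,0,-1,0],[-1,0,0,-1.2,0],[-1,0,0,-0.8,0],[-1,0,0,-0.4,0],[-1,0,0,-0.1,0],[-1,0,0,-0.1,0],[-1,0,0,0,0]]])

```text
time_s: 7.78
tcp_pos: [0.4849, 0.0995, 0.0467]
eef_rot: [-180.0, 0.0, -60.5]
contact_force: [-0.2, -0.4, -1.8]
gripper_width: 0.0557
gripper_force: 29.8
```

jog_arm(deltas=[[[-1,0,0,-0.1,0],[-1,0,0,0,0],[-1,0,0,0,0]]])

```text
time_s: 8.15
tcp_pos: [0.485, 0.0995, 0.0458]
eef_rot: [-180.0, -0.0, -60.5]
contact_force: [-1.4, 0.5, 2.0]
gripper_width: 0.0557
gripper_force: 29.8
```

jog_arm(deltas=[[[-1,0,0,-0.1,0],[-1,0,0,0,0],[-1,0,0,0,0]]])

```text
time_s: 8.52
tcp_pos: [0.485, 0.0995, 0.0457]
eef_rot: [-180.0, -0.0, -60.5]
contact_force: [-4.7, 0.4, 15.2]
gripper_width: 0.0557
gripper_force: 29.8
```

jog_arm(deltas=[[[-1,0,0,0.08,0],[-1,0.06,0.2,0,0],[-1,0.06,0.2,0,0],[-1,0.06,0.2,0,0],[-1,0.05,0.2,0,0],[-1,0.05,0.2,0,0],[-1,0.05,0.2,0,0],[-1,0,0,0,0]]], force=45)

```text
time_s: 9.52
tcp_pos: [0.4883, 0.1112, 0.0458]
eef_rot: [-180.0, -0.0, -60.5]
contact_force: [-0.9, -1.8, 6.3]
gripper_width: 0.0553
gripper_force: 44.8
```

jog_arm(deltas=[[[-1,0.087,0.05,0,0],[-1,0,0,0,0],[-1,0,0,0,0]]])

```text
time_s: 9.9
tcp_pos: [0.4885, 0.1113, 0.0458]
eef_rot: [179.9, -0.0, -60.5]
contact_force: [-4.0, -3.1, 10.1]
gripper_width: 0.0557
gripper_force: 44.8
```

jog_arm(deltas=[[[-1,0.087,0.05,-0.02,0],[-1,0,0,0,0],[-1,0,0,0,0]]])

```text
time_s: 10.28
tcp_pos: [0.4893, 0.1117, 0.0458]
eef_rot: [179.9, -0.0, -60.5]
contact_force: [-5.5, -3.5, 13.0]
gripper_width: 0.0556
gripper_force: 44.8
```

jog_arm(deltas=[[[-1,-0.05,0.087,0,0],[-1,0,0,0,0],[-1,0,0,0,0]]])

```text
time_s: 10.65
tcp_pos: [0.4891, 0.1123, 0.0458]
eef_rot: [179.9, -0.1, -60.5]
contact_force: [-2.8, -5.7, 10.9]
gripper_width: 0.0561
gripper_force: 44.8
```

```bash
cat >> h.py <<'E'
def nest():
    a=np.radians(29.5);R=np.array([[np.cos(a),np.sin(a)],[-np.sin(a),np.cos(a)]]);s=r.get_state()
    print("nest xy",(R@(s["tcp_pos"][:2]-[.4815,.094])*1000).round(2),"z",s["tcp_pos"][2].round(4),"F",(R@s["contact_force"][:2]).round(1),s["contact_force"][2].round(1),"M",s["moment"].round(2),s["eef_rot"].round(2),s["time_s"])
E
python3 -c "from h import *;nest()"
```

```text
nest xy [15.65 12.2 ] z 0.0458 F [-5.2 -3.6] 10.9 M [-2.    0.78 -0.22] [ 1.7994e+02 -5.0000e-02 -6.0500e+01] 10.65
```

jog_arm(deltas=[[[-1,0.087,0.05,0.02,0],[-1,0,0,0,0],[-1,0,0,0,0]]])

```text
time_s: 11.02
tcp_pos: [0.4892, 0.1124, 0.0458]
eef_rot: [179.8, -0.0, -60.5]
contact_force: [-4.1, -7.3, 14.0]
gripper_width: 0.0558
gripper_force: 44.8
```

```bash
python3 -c "from h import *;nest()"
```

```text
nest xy [15.75 12.22] z 0.0458 F [-7.2 -4.3] 14.0 M [-2.15  1.54 -0.13] [ 1.7985e+02 -5.0000e-02 -6.0520e+01] 11.025
```

jog_arm(deltas=[[[-1,0.087,0.05,0,0],[-1,0,0,0,0],[-1,0,0,0,0]]])

```text
time_s: 11.4
tcp_pos: [0.4892, 0.1124, 0.0458]
eef_rot: [179.8, -0.0, -60.5]
contact_force: [-7.6, -6.3, 17.3]
gripper_width: 0.0557
gripper_force: 44.8
```

```bash
python3 -c "from h import *;nest()"
```

```text
nest xy [15.78 12.21] z 0.0458 F [-9.7 -1.8] 17.3 M [-2.31  2.78 -0.2 ] [ 1.7976e+02 -4.0000e-02 -6.0530e+01] 11.4
```

jog_arm(deltas=[[[-1,-0.05,0.087,0,0],[-1,0,0,0,0],[-1,0,0,0,0]]])

```text
time_s: 11.78
tcp_pos: [0.4891, 0.1129, 0.0458]
eef_rot: [179.8, -0.1, -60.6]
contact_force: [-5.2, -9.6, 15.8]
gripper_width: 0.0558
gripper_force: 44.7
```

```bash
python3 -c "from h import *;nest()"
```

```text
nest xy [15.91 12.68] z 0.0458 F [-9.2 -5.8] 15.8 M [-3.59  1.54 -0.42] [ 1.7977e+02 -7.0000e-02 -6.0560e+01] 11.775
```

jog_arm(deltas=[[[-1,-0.05,0.087,0.03,0],[-1,0,0,0,0],[-1,0,0,0,0]]])

```text
time_s: 12.15
tcp_pos: [0.4887, 0.1135, 0.0458]
eef_rot: [179.8, -0.1, -60.6]
contact_force: [-2.5, -11.8, 12.4]
gripper_width: 0.0561
gripper_force: 44.7
```

```bash
python3 -c "from h import *;nest()"
```

```text
nest xy [15.88 13.47] z 0.0458 F [-8.  -9.1] 12.4 M [-4.12  0.69 -0.43] [ 1.7976e+02 -8.0000e-02 -6.0560e+01] 12.15
```

jog_arm(deltas=[[[-1,-0.05,0.087,0,0],[-1,0,0,0,0],[-1,0,0,0,0]]])

```text
time_s: 12.52
tcp_pos: [0.4886, 0.1137, 0.0459]
eef_rot: [179.7, -0.1, -60.6]
contact_force: [2.6, -17.2, 10.4]
gripper_width: 0.0554
gripper_force: 44.7
```

```bash
python3 -c "from h import *;nest()"
```

```text
nest xy [15.87 13.64] z 0.0459 F [ -6.2 -16.2] 10.4 M [-6.19 -0.85 -0.47] [ 1.7975e+02 -1.4000e-01 -6.0560e+01] 12.525
```

jog_arm(deltas=[[[-1,-0.05,0.087,0,0],[-1,0,0,0,0],[-1,0,0,0,0]]])

```text
time_s: 12.9
tcp_pos: [0.4885, 0.1139, 0.046]
eef_rot: [179.7, -0.2, -60.6]
contact_force: [5.7, -22.1, 9.8]
gripper_width: 0.0557
gripper_force: 44.7
```

```bash
python3 -c "
from h import *;nest()
s=r.capture('side');t=r.capture('top');cv2.imwrite('pics/s3.png',s)
a=cv2.resize(s[150:250,230:330],None,fx=5,fy=5,interpolation=cv2.INTER_CUBIC)
cv2.imwrite('pics/f1.png',a)"
```

```text
nest xy [15.9  13.85] z 0.046 F [ -5.9 -22.1] 9.8 M [-8.17 -2.29 -0.52] [179.74  -0.19 -60.56] 12.9
```

View pics/f1.png

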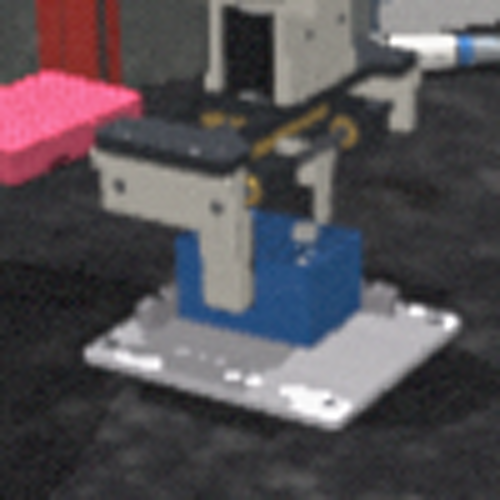

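The rack sits flat in the corner (crop about (270,280)). There is clear contact in y. Before pressing further in x, I'll check the yaw against the nest edges from the first images.

Run:
```python
from h import *
from scipy.ndimage import map_coordinates
a=np.radians(29.5);R=np.array([[np.cos(a),-np.sin(a)],[np.sin(a),np.cos(a)]])
for n,f in(("top","t"),("side","s")):
    g=cv2.cvtColor(cv2.imread(f"pics/{f}.png"),cv2.COLOR_BGR2GRAY).astype(float)
    for ax,sg,nm in((0,-1,"-x"),(0,1,"+x"),(1,-1,"-y"),(1,1,"+y")):
        half=(.065,.075)[ax];L=(.075,.065)[ax]; uu=np.linspace(-.85*L,.85*L,40); d=np.arange(-.008,.0081,.0004); off=[]
        for u in uu:
            P=np.zeros((len(d),2));P[:,ax]=sg*(half+d);P[:,1-ax]=u
            W=np.c_[P@R.T+[.4815,.094],np.full(len(d),.008)];px=proj(n,W)
            v=map_coordinates(g,[px[:,1],px[:,0]],order=1)
            m=(v.max()+v.min())/2; k=np.where((v[:-1]>=m)&(v[1:]<m))[0]
            off.append(d[k[-1]] if len(k) else np.nan)
        off=np.array(off);ok=np.isfinite(off);ok&=abs(off-np.nanmedian(off))<.003
        p=np.polyfit(uu[ok],off[ok],1); yaw=np.degrees(np.arctan(p[0]))*sg*(-1 if ax==0 else 1)
        print(n,nm,"offset mm",(p[1]*1000).round(2),"dyaw",yaw.round(2),ok.sum())
```

```text
top -x offset mm 1.8 dyaw -0.17 40
top +x offset mm 1.91 dyaw -0.23 40
top -y offset mm 1.86 dyaw 0.0 40
top +y offset mm 1.97 dyaw -0.3 40
side -x offset mm 4.14 dyaw -0.23 40
side +x offset mm -0.46 dyaw -0.02 11
side -y offset mm 4.38 dyaw 0.01 40
side +y offset mm 3.52 dyaw 1.17 26
```

Yaw agrees to within 0.2°. I'll ease the y push slightly and press harder in x to prove contact there.

jog_arm(deltas=[[[-1,0.05,-0.087,0,0],[-1,0.087,0.05,0,0],[-1,0.087,0.05,-0.02,0],[-1,0,0,0,0],[-1,0,0,0,0]]])

```text
time_s: 13.62
tcp_pos: [0.4887, 0.1137, 0.0458]
eef_rot: [179.6, -0.1, -60.6]
contact_force: [-5.1, -17.8, 21.3]
gripper_width: 0.0557
gripper_force: 44.7
```

```bash
python3 -c "from h import *;nest()"
```

```text
nest xy [16.01 13.61] z 0.0458 F [-13.2 -13. ] 21.3 M [-6.55  1.72 -0.4 ] [ 1.7957e+02 -1.4000e-01 -6.0580e+01] 13.625
```

jog_arm(deltas=[[[-1,0.087,0.05,0,0],[-1,0.087,0.05,0,0],[-1,0,0,0,0],[-1,0,0,0,0]]])

```text
time_s: 14.12
tcp_pos: [0.4889, 0.1138, 0.0459]
eef_rot: [179.4, -0.1, -60.6]
contact_force: [-12.3, -18.9, 28.3]
gripper_width: 0.0556
gripper_force: 44.8
```

```bash
python3 -c "from h import *;nest()"
```

```text
nest xy [16.17 13.63] z 0.0459 F [-20.  -10.4] 28.3 M [-6.79  4.13 -0.3 ] [ 1.7939e+02 -1.4000e-01 -6.0580e+01] 14.125
```

jog_arm(deltas=[[[-1,-0.13,-0.075,0,0],[-1,-0.025,0.044,0,0],[-1,0,0,0,0],[-1,0,0,0,0],[-1,0,0,0,0]]])

```text
time_s: 14.75
tcp_pos: [0.4887, 0.1138, 0.0458]
eef_rot: [179.5, -0.2, -60.6]
contact_force: [-4.2, -21.3, 22.7]
gripper_width: 0.0557
gripper_force: 44.7
```

```bash
python3 -c "
from h import *;nest()
s=r.capture('side');t=r.capture('top')
a=cv2.resize(s[160:250,240:330],(540,540),interpolation=cv2.INTER_CUBIC)
cv2.imwrite('pics/g1.png',a);nest()"
```

```text
nest xy [16.06 13.68] z 0.0458 F [-14.1 -16.5] 22.7 M [-7.59  1.51 -0.31] [ 1.7952e+02 -1.7000e-01 -6.0570e+01] 14.75
nest xy [16.06 13.72] z 0.0458 F [-14.3 -16.8] 21.8 M [-7.63  1.48 -0.35] [ 1.7952e+02 -1.7000e-01 -6.0570e+01] 14.85
```

View pics/g1.png

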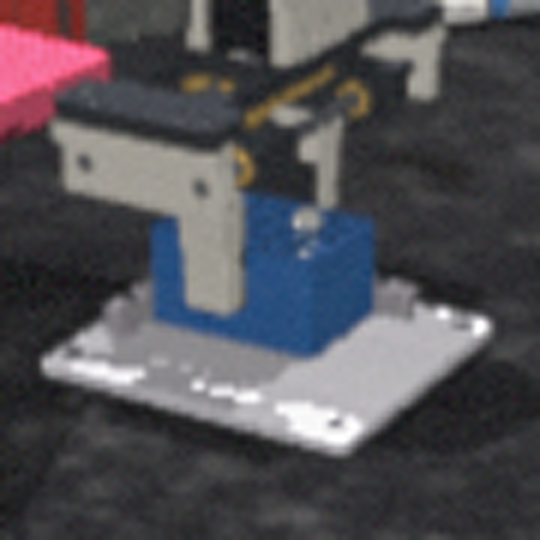

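The rack (crop about (265,275)) sits flat and flush in the corner. The push is steady at about 14 N on the long fence and 17 N on the short one, so I'm handing in.

```bash
python3 -c "
from plant import r
print(r.close_job())"
```

```text
the job is handed in; nothing more can be done
None
```

The tube rack is on the metal nest and I handed the job in at about 15 s, still gripped at 45 N and pressing about 14 N toward the long fence and 17 N toward the short one; it looks flat in the last picture, with the tool leaning about 0.5° from the push.

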